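# Hold a spring clip gaping around the grain-size card

## Task

Slide the card carriage along its rail until it rests fully against the end stop. Then pick up the spring clip, squeeze its levers so that the jaws gape wide, and bring the open jaws squarely around the middle of the card's free front edge, with the edge well inside the jaws and the clip not touching the card or its carriage. Finish while still holding the clip like that, clear of the bench and still, never press the clip hard against the card, and leave the other things on the bench where they are.

Things in the scene. Friction and masses are not known exactly. Their poses are not given: they have to be found in the camera images.
- carriage (a joint): Position of the card carriage on its rail, m: 0 at the end away from the stop, 0.14 when it rests against the stop block. It starts somewhere from 0 to 0.06. It grows along the +y axis of post. It slides with about 2 N of friction and stays where it is left.
- post (a point): Upright round steel post, the carriage's handle: 16 mm across, top 80 mm above the bench, on a green block whose top is at 34 mm. Point on its axis, 60 mm above the bench; it travels with the carriage. Axes: x from the card's free edge to its rear, level, along the card's face; y along the rail towards the stop; z up. The card's plane lies 70 mm from the post towards +y.
- card_edge (a point): Middle of the free vertical front edge of the upright card, 62 mm above the bench. Rigid pale card 4 mm thick, 34 to 90 mm above the bench, overhanging 45 mm forward of its green holder and block. Axes as post: x from this edge into the card, y normal to its face. The stop block (top at 36 mm) lies behind the free part of the card.
- clip_pivot (a point): Centre of the steel spring clip, on its hinge axis, 16 mm above the bench at the start. Like a big clothes-peg of sheet steel, about 90 g, lying on its side: 32 mm high, 107 mm long. x towards the jaws, y across, z up along the hinge. Jaws reach 57 mm ahead of the hinge, with inward lips 10 mm deep on their ends. The coil round the hinge is 8 mm in radius.
- clip_levers (a point): Mid-way between the clip's two flat levers, 36 mm behind the hinge (clip -x), 16 mm up: where to pinch. Axes as clip_pivot. Levers reach 50 mm behind the hinge; at rest their outer faces are about 51 mm apart here and 60 mm at the ends. Pinching along y opens the jaws: 5 N at first, 8 N fully open, then a hard stop, levers parallel and 26 mm apart outside.
- jaw (a joint): Opening angle of either jaw of the clip, rad: 0 closed (the spring keeps it there), 0.32 fully squeezed open, the lips then about 36 mm apart. The two jaws always open equally.
- crystal_a: Pink quartz crystal standing point up, 42 mm wide, 48 mm high; origin at its underside. Bystander.
- crystal_b: Pink quartz crystal standing point up, 50 mm wide, 60 mm high; origin at its underside. Bystander.
- tin: Dented round aluminium sample tin, 70 mm in diameter, 42 mm high; origin at the centre of its underside. Bystander.
- hammer: Rusty iron rock hammer with a wooden handle lying along its x axis, 275 mm long, 26 mm high; origin 160 mm from the handle's end, at its underside. Bystander.
- rock: Grey rock sample, 64 mm wide, 31 mm high; origin at its underside. Bystander.
- scale_bar: Small wooden bar, 20 x 120 x 8 mm, lying along its y axis; origin at the centre of its underside. Bystander.
Mind the look-alikes: they are no part of the job. What is meant by the part that bears clip_pivot is not red, and is the larger of those in its own colour.

How it is judged:
By the outcome, as a careful person would: the job done as asked, in the order asked, and still so for the second after the job is handed in, while the arm keeps its last pose, push and grip.
It also fails if it takes over 58 s, if anything falls off the work surface, if the arm or the gripper's body presses on something with over 40 N, if the wrist force passes 120 N, or if a joint passes its speed limit or range.

## Robot

A 6-joint arm with a two-finger parallel gripper is mounted at the origin on the work surface. World frame = base frame: x ahead of the robot, y to its left, z up, the work surface at z = 0. Lengths are in m, angles in rad, forces in N, time in s.
With the tool pointing down it reaches from about 0.3 to 0.75 m from the base axis. Payload 8.5 kg.
Tool frame: the origin (TCP) lies at the very end of the fingers, on their centre line; the grasp point (between the pads) lies 19 mm behind it; z points along the fingers, y is the direction in which the jaws open and shut (so a half turn about z gives the same grasp; the last joint's range is limited). The gripper opens to 88 mm and grips with 3 to 60 N. Pads are 18 mm wide; open, the fingers measure 123 mm over their backs; the gripper's body (75 mm by 187 mm) begins 45 mm behind the grasp point.
Start: joints at [0.968, 0.381, 1.297, -0, 1.464, -0.215], TCP at [0.208, 0.509, 0.239] pointing down, gripper open.
Joint ranges: [-3.11, 3.11], [-0.89, 2.33], [0.22, 2.48], [-1.42, 4.56], [0.17, 2.85], [-2.88, 2.88]. Speed limits (rad/s): [2.39, 2.39, 3.14, 3.14, 3.14, 3.14].

## Interface

Orientations are given as a 3x3 rotation matrix whose columns are the frame's x, y, z axes.
In Python, from rig import bot gives the robot as it stands.
- The arm moves only by the tool send_rows, never from a script. Its argument "steps" is a list of rows, each an object of numbers: "x", "y", "z": the shift along the tool's x, y, z each as a share of 25 mm, from -1 to 1; "rx", "ry", "rz": the turn, a rotation vector about the tool's x, y, z each as a share of 5 degrees, from -1 to 1. A call has 1 to 20 rows; each row shifts and turns the pose as measured when the row begins, along the tool's axes as they then stand; what a row does not reach is not made up. A row lasts 1/10 s, in which the tool goes at most 50 mm and 8.59 degrees, less where a joint would pass 70% of its speed; a pose out of reach is approached as far as the arm can. A call with a number of a shift or a turn outside -1 to 1 is refused whole. A call with a gripper value outside its range is refused whole. "claw" is the gripper command: -1 is shut, 1 is fully open, values between are in proportion, set as the call begins (left out, the last holds). The fingers move at their own pace and stop on an object; "grip_force" is the grip in N (left out, the last holds). Time passes only in rows, so rows that do not move let the fingers close. It gives the time, the measured TCP pose, the force and the opening at its end, in the units of the state.
- bot.get_obs(): the state, without advancing time (a new reading comes with each control period).
- bot.camera(name): name is "scene" or "top"; returns the picture (420x560x3 uint8, blue, green, red); there is no depth.
- bot.camera_info(name): a dict with "vfov" (degrees; the focal length in pixels is half the picture's height over the tangent of half this angle, whatever the lens; pixels are square), "cx", "cy" (the principal point, pixels), "extrinsics" (4x4, takes a point from camera to world coordinates). Camera axes: x right, y down, z forward; pixel columns grow to the right and rows downward; lengths in m; the calibration is good to about 2 mm. A picture is of the moment at which its call begins. camera_info takes no time and is no camera call.
- bot.job_done(): hands the job in, once; it reports no verdict.
The state is a dict: "time_s": time; "joint_pos": joint angles; "qd": joint speeds; "tau": joint torques, N m; "position": TCP position; "orientation": TCP orientation; "force": force on the tool from outside, world axes, zero at the start; "moment": the same for the moment, N m; "opening": finger opening in m.
Only numpy, scipy, OpenCV 4.12 (cv2) and the standard library are available. Lean on these libraries where they do the work, as an engineer would, in place of code of your own. Each camera call takes 0.05 s, during which the arm holds its last target.

## Working session

There is one attempt and no reset: what is moved stays moved. The work goes in short steps, Python scripts to look and compute and a tool call to move; the robot and the scene stay as the last step left them, time stands still between calls to the robot, and variables do not carry over. Pictures are saved under pics/ and viewed, and the job is handed in when it is done.

Besides the shell and the picture viewer there is one more tool, called after "Call:" as name(argument=value, ...) on one line, values as JSON. send_rows: Moves the arm, as the interface text tells. Shift numbers are shares of 25 mm and turn numbers shares of 5 degrees, none past 1 either way. Its arguments: {"type":"object","properties":{"steps":{"type":"array","items":{"type":"object","properties":{"x":{"type":"number","minimum":-1,"maximum":1},"y":{"type":"number","minimum":-1,"maximum":1},"z":{"type":"number","minimum":-1,"maximum":1},"rx":{"type":"number","minimum":-1,"maximum":1},"ry":{"type":"number","minimum":-1,"maximum":1},"rz":{"type":"number","minimum":-1,"maximum":1}}}},"claw":{"type":"number"},"grip_force":{"type":"number"}},"required":["steps"]}

```bash
mkdir -p pics; ls; python3 - <<'E'
from rig import bot
import cv2
o=bot.get_obs()
for k in o: print(k,o[k])
for n in("scene","top"):
    im=bot.camera(n); cv2.imwrite(f"pics/{n}0.png",im); i=bot.camera_info(n); print(n,i)
E
```

```text
pics
time_s 0.0
joint_pos [ 9.67716185e-01  3.81140143e-01  1.29823939e+00 -2.73451186e-05
  1.46358669e+00 -2.15245649e-01]
qd [-2.04384243e-03  5.13903777e-04  1.08487337e-04 -1.43726546e-03
 -7.64488953e-05 -4.18827317e-04]
tau [-1.42246190e-03 -4.37932599e+01 -2.24554968e+01  7.13231717e-02
  3.52715899e-02 -1.33910248e-04]
position [0.20782059 0.50892432 0.23817497]
orientation [[-9.25731204e-01  3.78181392e-01 -7.56674395e-04]
 [ 3.78182054e-01  9.25730533e-01 -1.14668583e-03]
 [ 2.66821349e-04 -1.34768353e-03 -9.99999056e-01]]
force [-0.07666286 -0.18996845  0.52268589]
moment [0.009873   0.00478278 0.05217457]
opening 0.08830160091354693
scene {'vfov': 45.53008176682509, 'cx': 266.9538568978968, 'cy': 209.14280052820078, 'extrinsics': array([[-0.3151576 ,  0.72426506, -0.61328282,  1.28485638],
       [ 0.94903017,  0.24335458, -0.20030049,  0.28780513],
       [ 0.00417453, -0.64515012, -0.76404444,  0.99772768],
       [ 0.        ,  0.        ,  0.        ,  1.        ]])}
top {'vfov': 48.07457273647474, 'cx': 286.4621306272897, 'cy': 205.08446484630383, 'extrinsics': array([[-0.02617348, -0.99474931,  0.09893818,  0.41858554],
       [-0.99960877,  0.02506734, -0.01240694,  0.04764087],
       [ 0.00986168, -0.09922421, -0.99501623,  1.51629945],
       [ 0.        ,  0.        ,  0.        ,  1.        ]])}
```

View pics/scene0.png

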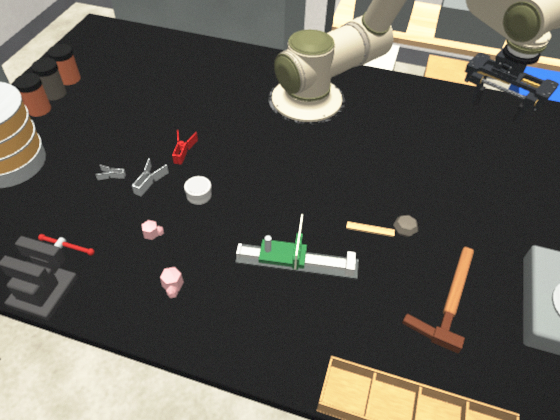

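View pics/top0.png

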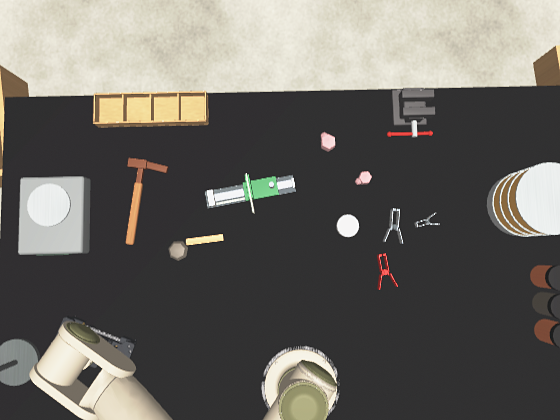

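The scene view shows the rail with its green carriage and post at (268,243), and the card at (298,240). The large grey clip is at (150,178), with the small grey and red look-alikes nearby. In the top view the large grey clip is at (394,226) and the rail runs from (295,184) to (207,198). Next I'll zoom in.

```bash
python3 - <<'E'
import cv2,numpy as np
t=cv2.imread("pics/top0.png");s=cv2.imread("pics/scene0.png")
def z(im,x,y,w,h,k):return cv2.resize(im[y:y+h,x:x+w],None,fx=k,fy=k,interpolation=cv2.INTER_CUBIC)
a=z(t,195,165,110,60,7);b=z(t,370,195,80,60,7)
cv2.imwrite("pics/z1.png",a);cv2.imwrite("pics/z2.png",b)
cv2.imwrite("pics/z3.png",z(s,225,205,140,80,5.7));cv2.imwrite("pics/z4.png",z(s,85,125,130,85,6))
E
```

```text
(no output)
```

View pics/z1.png

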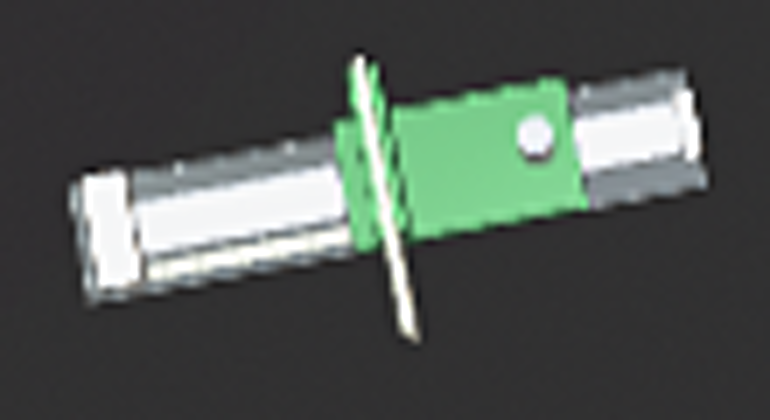

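View pics/z2.png

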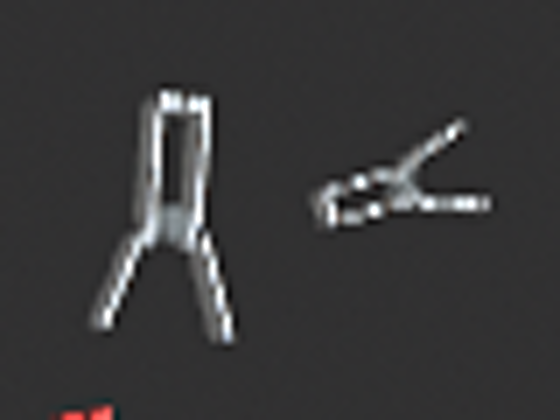

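View pics/z3.png

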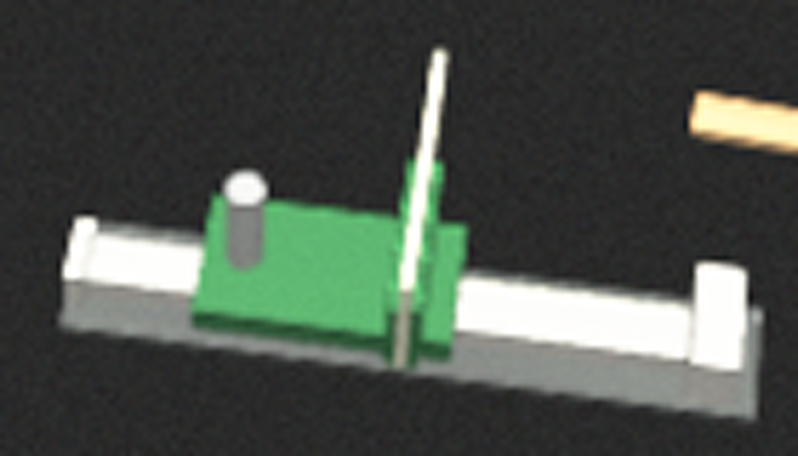

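View pics/z4.png

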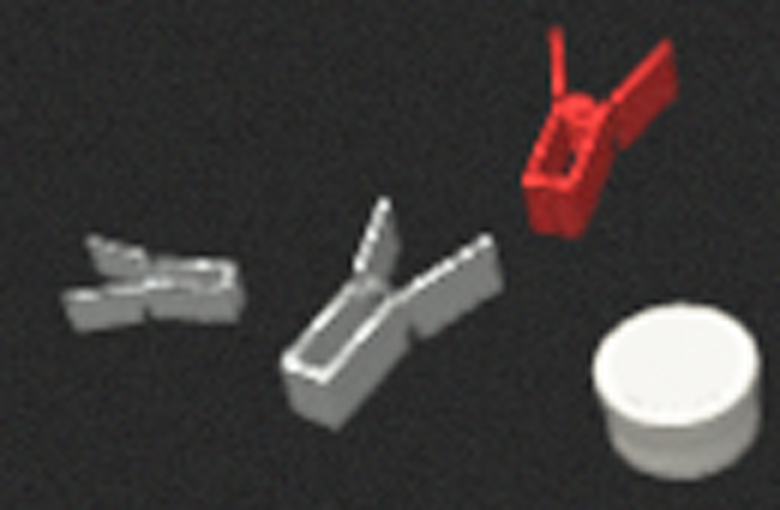

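```bash
cat > h.py <<'E'
import numpy as np,cv2
from rig import bot
def ray(n,u,v):
    i=bot.camera_info(n);f=210/np.tan(np.radians(i["vfov"]/2));E=i["extrinsics"]
    return E[:3,3],E[:3,:3]@np.array([(u-i["cx"])/f,(v-i["cy"])/f,1])
def at(n,u,v,z):
    o,d=ray(n,u,v);return (o+d*(z-o[2])/d[2]).round(4)
def proj(n,p):
    i=bot.camera_info(n);f=210/np.tan(np.radians(i["vfov"]/2));E=i["extrinsics"]
    c=E[:3,:3].T@(np.array(p)-E[:3,3]);return (c[0]/c[2]*f+i["cx"],c[1]/c[2]*f+i["cy"])
def tri(uv1,uv2):
    A=[];b=[]
    for n,(u,v) in(("top",uv1),("scene",uv2)):
        o,d=ray(n,u,v);d/=np.linalg.norm(d);P=np.eye(3)-np.outer(d,d);A.append(P);b.append(P@o)
    return np.linalg.lstsq(np.vstack(A),np.hstack(b),rcond=None)[0].round(4)
E
python3 - <<'E'
from h import *
Z1=lambda x,y:((x+.5)/7+195-.5,(y+.5)/7+165-.5)
Z2=lambda x,y:((x+.5)/7+370-.5,(y+.5)/7+195-.5)
Z3=lambda x,y:((x+.5)/5.7+225-.5,(y+.5)/5.7+205-.5)
Z4=lambda x,y:((x+.5)/6+85-.5,(y+.5)/6+125-.5)
T=lambda p,z:at("top",*p,z);S=lambda p,z:at("scene",*p,z)
print("post",T(Z1(535,132),.08),S(Z3(245,188),.08))
print("edge",T(Z1(411,338),.09),S(Z3(440,50),.09),"rear",T(Z1(359,58),.09),S(Z3(408,288),.09))
print("stop tops",[T(Z1(*p),.036) for p in((83,175),(127,172),(137,285),(97,293))])
print("stop S",[S(Z3(*p),.036) for p in((696,264),(746,268),(742,368),(690,362))])
print("end bars",T(Z1(683,90),.03),T(Z1(695,160),.03))
print("clip front",T(Z2(158,98),.032),T(Z2(208,102),.032),"lev",T(Z2(100,325),.032),T(Z2(224,340),.032),"hinge",T(Z2(174,225),.032))
print("clipS front",S(Z4(287,360),.032),S(Z4(325,375),.032),"lev",S(Z4(383,203),.032),S(Z4(489,240),.032),"hinge",S(Z4(370,288),.032))
t=cv2.imread("pics/top0.png");h=cv2.cvtColor(t,cv2.COLOR_BGR2HSV)
g=cv2.inRange(h,(45,70,60),(80,255,255));c=max(cv2.findContours(g,0,2)[0],key=cv2.contourArea);print(cv2.minAreaRect(c))
E
```

```text
post [0.6296 0.0756 0.08  ] [0.6286 0.0754 0.08  ]
edge [0.5392 0.1312 0.09  ] [0.5424 0.1318 0.09  ] rear [0.6627 0.1516 0.09  ] [0.6616 0.1527 0.09  ]
stop tops [array([0.6215, 0.2811, 0.036 ]), array([0.6224, 0.2612, 0.036 ]), array([0.5709, 0.2573, 0.036 ]), array([0.5677, 0.2753, 0.036 ])]
stop S [array([0.5752, 0.2539, 0.036 ]), array([0.5706, 0.2739, 0.036 ]), array([0.6194, 0.2825, 0.036 ]), array([0.6232, 0.2621, 0.036 ])]
end bars [0.6546 0.0087 0.03  ] [0.6223 0.0041 0.03  ]
clip front [ 0.5466 -0.3058  0.032 ] [ 0.5442 -0.3284  0.032 ] lev [ 0.4448 -0.2747  0.032 ] [ 0.4366 -0.3303  0.032 ] hinge [ 0.4889 -0.3103  0.032 ]
clipS front [ 0.5422 -0.3276  0.032 ] [ 0.5449 -0.3076  0.032 ] lev [ 0.44  -0.333  0.032] [ 0.4463 -0.2763  0.032 ] hinge [ 0.491  -0.3135  0.032 ]
((262.75, 184.25), (25.887325286865234, 27.26013946533203), 78.69007110595703)
```

```bash
cat >> h.py <<'E'
def goal(p,yawx):
    # shift (units of 25 mm) in current tool axes and turn (units of 5 deg) to tool-down pose with tool x at yawx deg
    from scipy.spatial.transform import Rotation as R
    o=bot.get_obs();M=o["orientation"];a=np.radians(yawx)
    G=np.array([[np.cos(a),np.sin(a),0],[np.sin(a),-np.cos(a),0],[0,0,-1]])
    d=np.array(p)-o["position"]
    print("t",round(o["time_s"],2),"pos",o["position"].round(4),"F",o["force"].round(1),"open",round(o["opening"],4))
    print("turn/5deg",(np.degrees(R.from_matrix(M.T@G).as_rotvec())/5).round(2),"shift now axes",(M.T@d/.025).round(2),"after turn",(G.T@d/.025).round(2))
E
python3 -c "
from h import *
goal((.637,.026,.15),189.7)"
```

```text
t 0.1 pos [0.2078 0.509  0.2382] F [ 0.5 -0.3 -0.1] open 0.0883
turn/5deg [-0.01 -0.01 -6.38] shift now axes [-23.2  -11.39   3.54] after turn [-13.67 -21.93   3.53]
```

Call:
send_rows(steps=[{"rz": -1},{"rz": -1},{"rz": -1},{"rz": -1},{"rz": -1},{"rz": -1},{"rz": -0.4},{}], claw=-1, grip_force=20)

```text
$.steps[0]: bad value
```

```bash
python3 -c "
from h import *
goal((.637,.026,.15),189.7)"
```

```text
t 0.1 pos [0.2078 0.509  0.2382] F [ 0.5 -0.3 -0.1] open 0.0883
turn/5deg [-0.01 -0.01 -6.38] shift now axes [-23.2  -11.39   3.54] after turn [-13.67 -21.93   3.53]
```

Call:
send_rows(steps=[{"x": 0,"y": 0,"z": 0,"rx": 0,"ry": 0,"rz": -1},{"x": 0,"y": 0,"z": 0,"rx": 0,"ry": 0,"rz": -1},{"x": 0,"y": 0,"z": 0,"rx": 0,"ry": 0,"rz": -1},{"x": 0,"y": 0,"z": 0,"rx": 0,"ry": 0,"rz": -1},{"x": 0,"y": 0,"z": 0,"rx": 0,"ry": 0,"rz": -1},{"x": 0,"y": 0,"z": 0,"rx": 0,"ry": 0,"rz": -1},{"x": 0,"y": 0,"z": 0,"rx": 0,"ry": 0,"rz": -0.4},{"x": 0,"y": 0,"z": 0,"rx": 0,"ry": 0,"rz": 0}], claw=-1, grip_force=20)

```text
time_s: 0.9
position: [0.2071, 0.5079, 0.2352]
orientation: [[-0.981, -0.193, -0.005], [-0.192, 0.981, -0.007], [0.006, -0.006, -1.0]]
force: [0.6, -0.1, -0.8]
opening: 0.0263
```

```bash
python3 -c "
from h import *
goal((.637,.026,.15),189.7)"
```

```text
t 0.9 pos [0.2071 0.5079 0.2352] F [ 0.6 -0.1 -0.8] open 0.0263
turn/5deg [-0.07 -0.07  0.28] shift now axes [-13.18 -22.2    3.46] after turn [-13.7  -21.9    3.41]
```

Call:
send_rows(steps=[{"x": -0.6,"y": -1,"z": 0.1,"rx": 0,"ry": 0,"rz": 0.3},{"x": -0.6,"y": -1,"z": 0.1,"rx": 0,"ry": 0,"rz": 0},{"x": -0.6,"y": -1,"z": 0.1,"rx": 0,"ry": 0,"rz": 0},{"x": -0.6,"y": -1,"z": 0.1,"rx": 0,"ry": 0,"rz": 0},{"x": -0.6,"y": -1,"z": 0.1,"rx": 0,"ry": 0,"rz": 0},{"x": -0.6,"y": -1,"z": 0.1,"rx": 0,"ry": 0,"rz": 0},{"x": -0.6,"y": -1,"z": 0.1,"rx": 0,"ry": 0,"rz": 0},{"x": -0.6,"y": -1,"z": 0.1,"rx": 0,"ry": 0,"rz": 0},{"x": -0.6,"y": -1,"z": 0.1,"rx": 0,"ry": 0,"rz": 0},{"x": -0.6,"y": -1,"z": 0.1,"rx": 0,"ry": 0,"rz": 0},{"x": -0.6,"y": -1,"z": 0.1,"rx": 0,"ry": 0,"rz": 0},{"x": -0.6,"y": -1,"z": 0.1,"rx": 0,"ry": 0,"rz": 0},{"x": -0.6,"y": -1,"z": 0.1,"rx": 0,"ry": 0,"rz": 0},{"x": -0.6,"y": -1,"z": 0.1,"rx": 0,"ry": 0,"rz": 0},{"x": -0.6,"y": -1,"z": 0.1,"rx": 0,"ry": 0,"rz": 0},{"x": -0.6,"y": -1,"z": 0.1,"rx": 0,"ry": 0,"rz": 0},{"x": -0.6,"y": -1,"z": 0.1,"rx": 0,"ry": 0,"rz": 0},{"x": -0.6,"y": -1,"z": 0.1,"rx": 0,"ry": 0,"rz": 0}])

```text
time_s: 2.7
position: [0.5542, 0.0911, 0.1865]
orientation: [[-0.989, -0.148, -0.01], [-0.148, 0.989, -0.008], [0.011, -0.007, -1.0]]
force: [0.3, 0.4, 0.2]
opening: 0.0004
```

```bash
python3 -c "
from h import *
goal((.637,.026,.15),189.7)"
```

```text
t 2.7 pos [0.5542 0.0911 0.1865] F [0.3 0.4 0.2] open 0.0004
turn/5deg [-0.07 -0.13 -0.23] shift now axes [-2.91 -3.06  1.45] after turn [-2.83 -3.13  1.46]
```

Call:
send_rows(steps=[{"x": -0.9,"y": -1,"z": 0.4,"rx": 0,"ry": -0.1,"rz": -0.2},{"x": -0.9,"y": -1,"z": 0.4,"rx": 0,"ry": 0,"rz": 0},{"x": -0.9,"y": -1,"z": 0.4,"rx": 0,"ry": 0,"rz": 0},{"x": 0,"y": 0,"z": 0,"rx": 0,"ry": 0,"rz": 0}])

```text
time_s: 3.1
position: [0.6365, 0.0217, 0.1539]
orientation: [[-0.987, -0.158, -0.003], [-0.158, 0.987, -0.007], [0.004, -0.006, -1.0]]
force: [-0.9, 0.2, 0.2]
opening: 0.0007
```

```bash
python3 -c "
from h import *
goal((.637,.026,.05),189.7)"
```

```text
t 3.1 pos [0.6365 0.0217 0.1539] F [-0.9  0.2  0.2] open 0.0007
turn/5deg [-0.07 -0.04 -0.12] shift now axes [-0.06  0.19  4.15] after turn [-0.05  0.17  4.16]
```

Call:
send_rows(steps=[{"x": 0,"y": 0,"z": 1,"rx": -0.1,"ry": 0,"rz": -0.1},{"x": 0,"y": 0,"z": 1,"rx": 0,"ry": 0,"rz": 0},{"x": 0,"y": 0,"z": 1,"rx": 0,"ry": 0,"rz": 0},{"x": 0,"y": 0,"z": 0.9,"rx": 0,"ry": 0,"rz": 0},{"x": 0,"y": 0,"z": 0,"rx": 0,"ry": 0,"rz": 0},{"x": 0,"y": 0,"z": 0,"rx": 0,"ry": 0,"rz": 0}])

```text
time_s: 3.7
position: [0.6346, 0.0238, 0.0546]
orientation: [[-0.987, -0.162, -0.004], [-0.162, 0.987, 0.003], [0.004, 0.004, -1.0]]
force: [0.4, -0.0, 0.8]
opening: 0.0005
```

```bash
python3 -c "
from h import *
goal((.629,.0755,.05),189.7)"
```

```text
t 3.7 pos [0.6346 0.0238 0.0546] F [ 0.4 -0.   0.8] open 0.0005
turn/5deg [ 0.04 -0.04 -0.08] shift now axes [-0.11  2.08  0.19] after turn [-0.13  2.08  0.18]
```

Call:
send_rows(steps=[{"x": -0.1,"y": 0.5,"z": 0.1,"rx": 0,"ry": 0,"rz": -0.1},{"x": 0,"y": 0.5,"z": 0.05,"rx": 0,"ry": 0,"rz": 0},{"x": 0,"y": 0.4,"z": 0,"rx": 0,"ry": 0,"rz": 0},{"x": 0,"y": 0.4,"z": 0,"rx": 0,"ry": 0,"rz": 0},{"x": 0,"y": 0.4,"z": 0,"rx": 0,"ry": 0,"rz": 0},{"x": 0,"y": 0.4,"z": 0,"rx": 0,"ry": 0,"rz": 0},{"x": 0,"y": 0.4,"z": 0,"rx": 0,"ry": 0,"rz": 0}])

```text
time_s: 4.4
position: [0.6248, 0.104, 0.055]
orientation: [[-0.985, -0.171, 0.002], [-0.171, 0.985, 0.001], [-0.002, 0.0, -1.0]]
force: [2.0, -2.4, -1.7]
opening: 0.0006
```

```bash
python3 - <<'E'
from h import *
goal((.629,.0755,.05),189.7)
for n in("top","scene"): cv2.imwrite(f"pics/{n}1.png",bot.camera(n))
t=cv2.imread("pics/top1.png");s=cv2.imread("pics/scene1.png")
cv2.imwrite("pics/c1.png",np.vstack([cv2.resize(t[150:230,180:320],None,fx=4,fy=4),cv2.resize(s[200:280,225:365],None,fx=4,fy=4)])[:600])
E
```

```text
t 4.4 pos [0.6248 0.104  0.055 ] F [ 2.  -2.4 -1.7] open 0.0006
turn/5deg [0.   0.03 0.03] shift now axes [ 0.03 -1.15  0.2 ] after turn [ 0.03 -1.15  0.2 ]
```

View pics/c1.png

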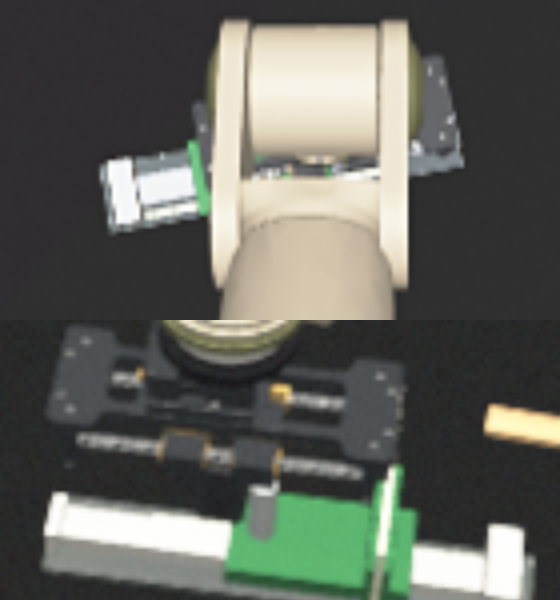

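Call:
send_rows(steps=[{"x": 0,"y": 0.4,"z": 0.1,"rx": 0,"ry": 0,"rz": 0},{"x": 0,"y": 0.4,"z": 0.1,"rx": 0,"ry": 0,"rz": 0},{"x": 0,"y": 0.4,"z": 0,"rx": 0,"ry": 0,"rz": 0}])

```text
time_s: 4.8
position: [0.62, 0.1349, 0.0505]
orientation: [[-0.985, -0.17, 0.004], [-0.17, 0.985, 0.001], [-0.004, 0.0, -1.0]]
force: [0.3, -1.9, -0.4]
opening: 0.0004
```

Call:
send_rows(steps=[{"x": 0,"y": 0.2,"z": 0,"rx": 0,"ry": 0,"rz": 0},{"x": 0,"y": 0.2,"z": 0,"rx": 0,"ry": 0,"rz": 0}])

```text
time_s: 5.0
position: [0.6181, 0.1465, 0.0505]
orientation: [[-0.985, -0.171, 0.005], [-0.171, 0.985, 0.001], [-0.005, 0.0, -1.0]]
force: [0.1, -2.8, 1.8]
opening: 0.0004
```

Call:
send_rows(steps=[{"x": 0,"y": 0.2,"z": 0,"rx": 0,"ry": 0,"rz": 0},{"x": 0,"y": 0.2,"z": 0,"rx": 0,"ry": 0,"rz": 0}])

```text
time_s: 5.2
position: [0.6179, 0.1483, 0.0509]
orientation: [[-0.985, -0.171, 0.006], [-0.172, 0.985, -0.016], [-0.003, -0.016, -1.0]]
force: [1.6, -37.6, 2.6]
opening: 0.0002
```

```bash
python3 - <<'E'
from h import *
goal((.629,.0755,.05),189.7)
for n in("scene",): cv2.imwrite(f"pics/{n}2.png",bot.camera(n))
s=cv2.imread("pics/scene2.png")
cv2.imwrite("pics/c2.png",cv2.resize(s[200:280,225:365],None,fx=5.5,fy=5.5))
E
```

```text
t 5.2 pos [0.6179 0.1483 0.0509] F [  1.6 -37.6   2.6] open 0.0002
turn/5deg [-0.19  0.04  0.04] shift now axes [ 0.06 -2.94  0.08] after turn [ 0.05 -2.95  0.04]
```

View pics/c2.png

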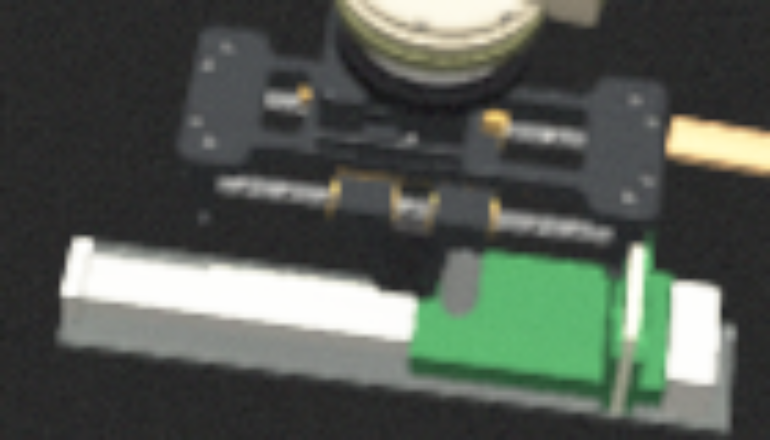

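Call:
send_rows(steps=[{"x": 0,"y": -0.3,"z": 0,"rx": 0,"ry": 0,"rz": 0},{"x": 0,"y": -0.7,"z": 0,"rx": -0.2,"ry": 0,"rz": 0},{"x": 0,"y": -0.5,"z": -0.5,"rx": 0,"ry": 0,"rz": 0},{"x": 0,"y": 0,"z": -1,"rx": 0,"ry": 0,"rz": 0},{"x": 0,"y": 0,"z": -1,"rx": 0,"ry": 0,"rz": 0},{"x": 0,"y": 0,"z": -1,"rx": 0,"ry": 0,"rz": 0},{"x": 0,"y": 0,"z": -1,"rx": 0,"ry": 0,"rz": 1},{"x": 0,"y": 0,"z": -0.5,"rx": 0,"ry": 0,"rz": 1},{"x": 0,"y": 0,"z": 0,"rx": 0,"ry": 0,"rz": 1},{"x": 0,"y": 0,"z": 0,"rx": 0,"ry": 0,"rz": 0.5}])

```text
time_s: 6.25
position: [0.6231, 0.1102, 0.1872]
orientation: [[-0.989, 0.147, 0.003], [0.147, 0.989, 0.002], [-0.002, 0.003, -1.0]]
force: [0.4, 0.2, -0.8]
opening: 0.0004
```

```bash
python3 -c "
from h import *
goal((.454,-.305,.12),172.4)"
```

```text
t 6.25 pos [0.6231 0.1102 0.1872] F [ 0.4  0.2 -0.8] open 0.0004
turn/5deg [ 0.03  0.03 -0.17] shift now axes [  4.26 -17.43   2.63] after turn [  4.51 -17.36   2.69]
```

Call:
send_rows(steps=[{"x": 0.25,"y": -1,"z": 0.1,"rx": 0,"ry": 0,"rz": -0.2},{"x": 0.25,"y": -1,"z": 0.1,"rx": 0,"ry": 0,"rz": 0},{"x": 0.25,"y": -1,"z": 0.1,"rx": 0,"ry": 0,"rz": 0},{"x": 0.25,"y": -1,"z": 0.1,"rx": 0,"ry": 0,"rz": 0},{"x": 0.25,"y": -1,"z": 0.1,"rx": 0,"ry": 0,"rz": 0},{"x": 0.25,"y": -1,"z": 0.1,"rx": 0,"ry": 0,"rz": 0},{"x": 0.25,"y": -1,"z": 0.1,"rx": 0,"ry": 0,"rz": 0},{"x": 0.25,"y": -1,"z": 0.1,"rx": 0,"ry": 0,"rz": 0},{"x": 0.25,"y": -1,"z": 0.1,"rx": 0,"ry": 0,"rz": 0},{"x": 0.25,"y": -1,"z": 0.1,"rx": 0,"ry": 0,"rz": 0},{"x": 0.25,"y": -1,"z": 0.1,"rx": 0,"ry": 0,"rz": 0},{"x": 0.25,"y": -1,"z": 0.1,"rx": 0,"ry": 0,"rz": 0},{"x": 0.25,"y": -1,"z": 0.1,"rx": 0,"ry": 0,"rz": 0},{"x": 0.25,"y": -1,"z": 0.1,"rx": 0,"ry": 0,"rz": 0},{"x": 0.25,"y": -1,"z": 0.1,"rx": 0,"ry": 0,"rz": 0},{"x": 0,"y": 0,"z": 0,"rx": 0,"ry": 0,"rz": 0}], claw=0.75)

```text
time_s: 7.85
position: [0.4763, -0.2574, 0.1609]
orientation: [[-0.992, 0.126, 0.015], [0.126, 0.992, 0.001], [-0.015, 0.003, -1.0]]
force: [0.2, 0.3, -0.0]
opening: 0.0769
```

```bash
python3 -c "
from h import *
goal((.454,-.305,.12),172.4)
cv2.imwrite('pics/top3.png',bot.camera('top'));t=cv2.imread('pics/top3.png')
cv2.imwrite('pics/c3.png',cv2.resize(t[160:230,190:300],None,fx=7,fy=7,interpolation=cv2.INTER_CUBIC))
"
```

```text
t 7.85 pos [ 0.4763 -0.2574  0.1609] F [ 0.2  0.3 -0. ] open 0.0769
turn/5deg [0.03 0.17 0.07] shift now axes [ 0.67 -2.01  1.62] after turn [ 0.63 -2.01  1.64]
```

View pics/c3.png

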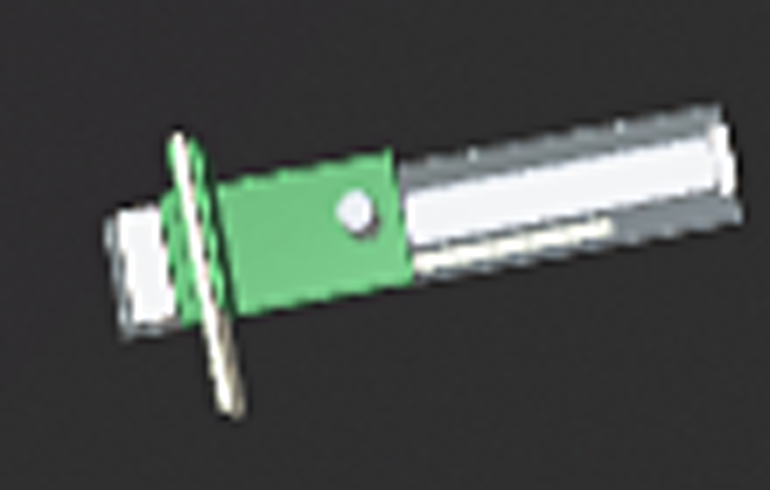

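The carriage now touches the stop: green meets the white stop at about (165,230) in this crop. The card's free end is at (230,410) and the post at (355,210). Next I'll descend to the clip.

Call:
send_rows(steps=[{"x": 0.3,"y": -1,"z": 0.5,"rx": 0,"ry": 0.2,"rz": 0.1},{"x": 0.3,"y": -1,"z": 0.5,"rx": 0,"ry": 0,"rz": 0},{"x": 0,"y": 0,"z": 0.5,"rx": 0,"ry": 0,"rz": 0},{"x": 0,"y": 0,"z": 0,"rx": 0,"ry": 0,"rz": 0}])

```text
time_s: 8.3
position: [0.4573, -0.3011, 0.1252]
orientation: [[-0.991, 0.131, 0.0], [0.131, 0.991, 0.002], [-0.0, 0.003, -1.0]]
force: [0.1, -0.1, 0.6]
opening: 0.0771
```

```bash
python3 -c "
from h import *
goal((.454,-.305,.004),172.4)
Z=lambda x,y:((x+.5)/7+190-.5,(y+.5)/7+160-.5)
print('edge',at('top',*Z(232,412),.09),'rear',at('top',*Z(178,133),.09),'post',at('top',*Z(355,209),.08))
"
```

```text
t 8.3 pos [ 0.4573 -0.3011  0.1252] F [ 0.1 -0.1  0.6] open 0.0771
turn/5deg [0.03 0.   0.02] shift now axes [ 0.11 -0.18  4.85] after turn [ 0.11 -0.17  4.85]
edge [0.5246 0.2241 0.09  ] rear [0.6473 0.2461 0.09  ] post [0.6133 0.1703 0.08  ]
```

Call:
send_rows(steps=[{"x": 0.1,"y": -0.2,"z": 1,"rx": 0,"ry": 0,"rz": 0},{"x": 0,"y": 0,"z": 1,"rx": 0,"ry": 0,"rz": 0},{"x": 0,"y": 0,"z": 1,"rx": 0,"ry": 0,"rz": 0},{"x": 0,"y": 0,"z": 0.8,"rx": 0,"ry": 0,"rz": 0},{"x": 0,"y": 0,"z": 0,"rx": 0,"ry": 0,"rz": 0}])

```text
time_s: 8.8
position: [0.459, -0.3019, 0.0329]
orientation: [[-0.992, 0.125, 0.006], [0.125, 0.992, -0.002], [-0.007, -0.001, -1.0]]
force: [-0.1, -0.1, -0.0]
opening: 0.077
```

```bash
python3 -c "
from h import *
goal((.454,-.305,.004),172.4)
for n in('scene',): cv2.imwrite(f'pics/{n}4.png',bot.camera(n))
s=cv2.imread('pics/scene4.png')
cv2.imwrite('pics/c4.png',cv2.resize(s[105:215,75:225],None,fx=5,fy=5,interpolation=cv2.INTER_CUBIC))
"
```

```text
t 8.8 pos [ 0.459  -0.3019  0.0329] F [-0.1 -0.1 -0. ] open 0.077
turn/5deg [-0.01  0.08  0.08] shift now axes [ 0.19 -0.14  1.16] after turn [ 0.18 -0.15  1.16]
```

View pics/c4.png

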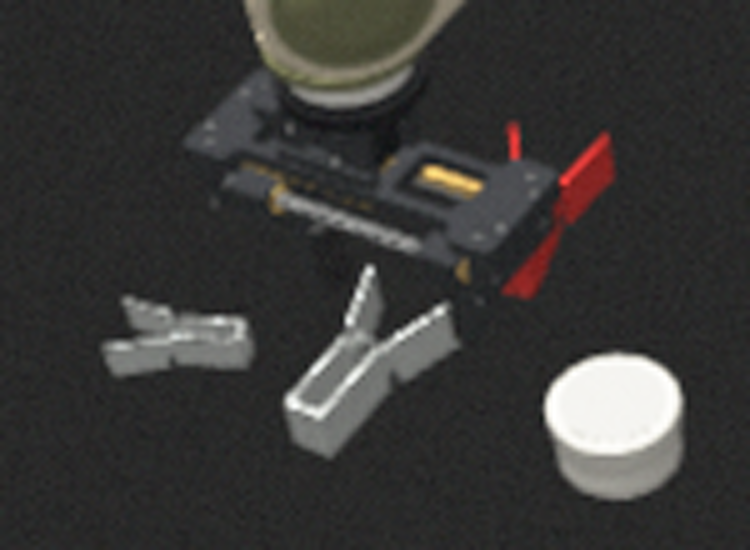

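Call:
send_rows(steps=[{"x": 0.2,"y": -0.15,"z": 0.5,"rx": 0,"ry": 0.1,"rz": 0.1},{"x": 0,"y": 0,"z": 0.5,"rx": 0,"ry": 0,"rz": 0},{"x": 0,"y": 0,"z": 0,"rx": 0,"ry": 0,"rz": 0}])

```text
time_s: 9.15
position: [0.4555, -0.3061, 0.0108]
orientation: [[-0.991, 0.133, 0.002], [0.133, 0.991, -0.006], [-0.003, -0.006, -1.0]]
force: [-0.3, -0.6, -0.5]
opening: 0.0773
```

```bash
python3 -c "
from h import *
goal((.454,-.305,.004),172.4)"
```

```text
t 9.15 pos [ 0.4555 -0.3061  0.0108] F [-0.3 -0.6 -0.5] open 0.0773
turn/5deg [-0.07  0.04 -0.01] shift now axes [0.07 0.04 0.27] after turn [0.07 0.04 0.27]
```

Call:
send_rows(steps=[{"x": 0.05,"y": 0.05,"z": 0.25,"rx": -0.05,"ry": 0,"rz": 0},{"x": 0,"y": 0,"z": 0.05,"rx": 0,"ry": 0,"rz": 0}])

```text
time_s: 9.35
position: [0.4547, -0.3048, 0.0032]
orientation: [[-0.991, 0.133, 0.004], [0.133, 0.991, -0.002], [-0.004, -0.002, -1.0]]
force: [0.1, 0.3, -0.1]
opening: 0.077
```

Call:
send_rows(steps=[{"x": 0,"y": 0,"z": 0,"rx": 0,"ry": 0,"rz": 0},{"x": 0,"y": 0,"z": 0,"rx": 0,"ry": 0,"rz": 0},{"x": 0,"y": 0,"z": 0,"rx": 0,"ry": 0,"rz": 0},{"x": 0,"y": 0,"z": 0,"rx": 0,"ry": 0,"rz": 0},{"x": 0,"y": 0,"z": 0,"rx": 0,"ry": 0,"rz": 0},{"x": 0,"y": 0,"z": 0,"rx": 0,"ry": 0,"rz": 0},{"x": 0,"y": 0,"z": 0,"rx": 0,"ry": 0,"rz": 0},{"x": 0,"y": 0,"z": 0,"rx": 0,"ry": 0,"rz": 0},{"x": 0,"y": 0,"z": 0,"rx": 0,"ry": 0,"rz": 0},{"x": 0,"y": 0,"z": 0,"rx": 0,"ry": 0,"rz": 0}], claw=-1, grip_force=25)

```text
time_s: 10.35
position: [0.4548, -0.305, 0.0037]
orientation: [[-0.991, 0.133, 0.004], [0.133, 0.991, -0.003], [-0.004, -0.002, -1.0]]
force: [-0.2, -0.5, -1.6]
opening: 0.0252
```

```bash
python3 -c "
from h import *
goal((.454,-.305,.004),172.4)
for n in('scene','top'): cv2.imwrite(f'pics/{n}5.png',bot.camera(n))
s=cv2.imread('pics/scene5.png');t=cv2.imread('pics/top5.png')
cv2.imwrite('pics/c5.png',np.hstack([cv2.resize(s[125:215,85:165],None,fx=5,fy=5,interpolation=cv2.INTER_CUBIC),cv2.resize(t[180:270,360:440],None,fx=5,fy=5,interpolation=cv2.INTER_CUBIC)]))
"
```

```text
t 10.35 pos [ 0.4548 -0.305   0.0037] F [-0.2 -0.5 -1.6] open 0.0252
turn/5deg [-0.03  0.05 -0.01] shift now axes [ 0.03 -0.   -0.01] after turn [ 0.03 -0.   -0.01]
```

View pics/c5.png

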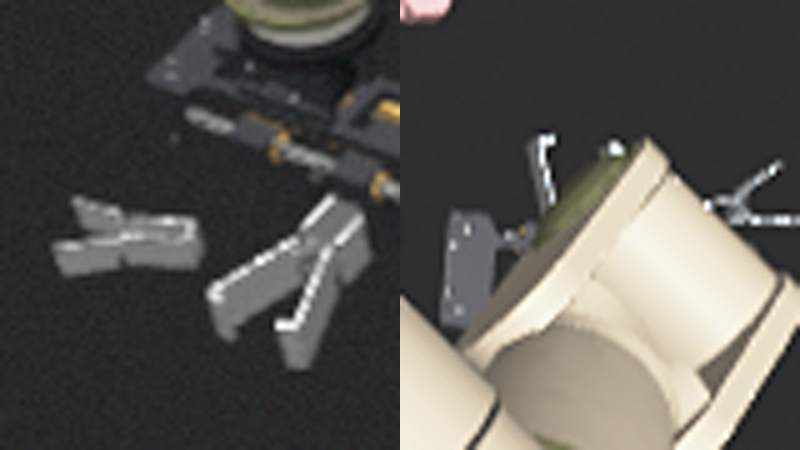

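The clip is gripped with its jaws wide open: in the scene crop the tips are at (212,290) and (285,325), and the hinge coil is at (312,240). I'll lift it and measure its pose in the hand.

Call:
send_rows(steps=[{"x": 0,"y": 0,"z": -0.3,"rx": 0,"ry": 0,"rz": 0},{"x": 0,"y": 0,"z": -0.7,"rx": 0,"ry": 0,"rz": 0},{"x": 0,"y": 0,"z": -1,"rx": 0,"ry": 0,"rz": 0},{"x": 0,"y": 0,"z": -1,"rx": 0,"ry": 0,"rz": 0},{"x": 0,"y": 0,"z": -1,"rx": 0,"ry": 0,"rz": 0},{"x": 0,"y": 0,"z": -1,"rx": 0,"ry": 0,"rz": 0},{"x": 0,"y": 0,"z": -0.5,"rx": 0,"ry": 0,"rz": 0},{"x": 0,"y": 0,"z": 0,"rx": 0,"ry": 0,"rz": 0}])

```text
time_s: 11.25
position: [0.4537, -0.3041, 0.1497]
orientation: [[-0.991, 0.133, 0.004], [0.133, 0.991, -0.003], [-0.004, -0.002, -1.0]]
force: [0.7, -0.2, -0.6]
opening: 0.0252
```

```bash
python3 -c "
from h import *
Z=lambda x,y:((x+.5)/5+85-.5,(y+.5)/5+125-.5)
for p in((212,290),(285,325),(312,235)): print(at('scene',*Z(*p),.032))
goal((.43,.20,.13),189.7)
for n in('scene','top'): cv2.imwrite(f'pics/{n}6.png',bot.camera(n))
s=cv2.imread('pics/scene6.png');t=cv2.imread('pics/top6.png')
cv2.imwrite('pics/c6.png',np.hstack([cv2.resize(s[85:185,65:165],None,fx=4,fy=4,interpolation=cv2.INTER_CUBIC),cv2.resize(t[170:270,360:460],None,fx=4,fy=4,interpolation=cv2.INTER_CUBIC)]))
"
```

```text
[ 0.5403 -0.3445  0.032 ]
[ 0.5505 -0.2963  0.032 ]
[ 0.487  -0.3133  0.032 ]
t 11.25 pos [ 0.4537 -0.3041  0.1497] F [ 0.7 -0.2 -0.6] open 0.0252
turn/5deg [-0.03  0.05 -3.47] shift now axes [ 3.63 19.86  0.73] after turn [-2.46 20.04  0.79]
```

View pics/c6.png

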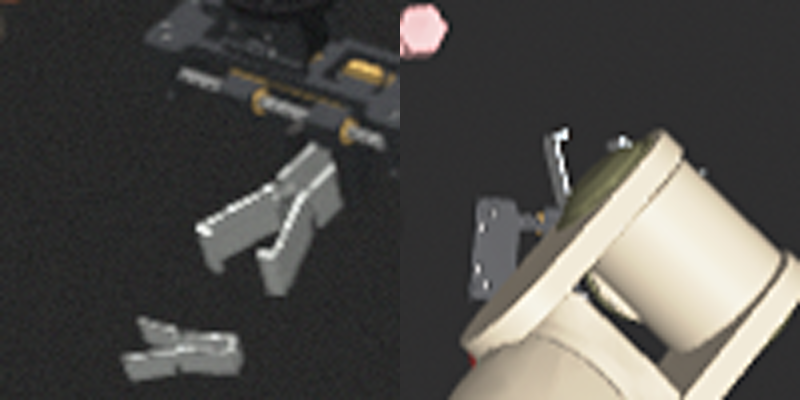

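Call:
send_rows(steps=[{"x": 0,"y": 0,"z": 0,"rx": 0,"ry": 0,"rz": -0.9},{"x": 0,"y": 0,"z": 0,"rx": 0,"ry": 0,"rz": -0.9},{"x": 0,"y": 0,"z": 0,"rx": 0,"ry": 0,"rz": -0.9},{"x": 0,"y": 0,"z": 0,"rx": 0,"ry": 0,"rz": -0.9},{"x": 0,"y": 0,"z": 0,"rx": 0,"ry": 0,"rz": 0}])

```text
time_s: 11.85
position: [0.4513, -0.3019, 0.1422]
orientation: [[-0.982, -0.191, -0.006], [-0.191, 0.982, 0.007], [0.004, 0.008, -1.0]]
force: [0.1, 0.4, -0.1]
opening: 0.0251
```

```bash
python3 -c "
from h import *
goal((.391,.202,.14),189.8)"
```

```text
t 11.85 pos [ 0.4513 -0.3019  0.1422] F [ 0.1  0.4 -0.1] open 0.0251
turn/5deg [ 0.09 -0.05  0.24] shift now axes [-1.48 20.24  0.25] after turn [-1.05 20.27  0.09]
```

Call:
send_rows(steps=[{"x": -0.05,"y": 0.5,"z": -0.2,"rx": 0.1,"ry": 0,"rz": 0.2},{"x": -0.05,"y": 0.8,"z": -0.2,"rx": 0,"ry": 0,"rz": 0},{"x": -0.05,"y": 0.9,"z": 0,"rx": 0,"ry": 0,"rz": 0},{"x": -0.05,"y": 0.9,"z": 0,"rx": 0,"ry": 0,"rz": 0},{"x": -0.05,"y": 0.9,"z": 0,"rx": 0,"ry": 0,"rz": 0},{"x": -0.05,"y": 0.9,"z": 0,"rx": 0,"ry": 0,"rz": 0},{"x": -0.05,"y": 0.9,"z": 0,"rx": 0,"ry": 0,"rz": 0},{"x": -0.05,"y": 0.9,"z": 0,"rx": 0,"ry": 0,"rz": 0},{"x": -0.05,"y": 0.9,"z": 0,"rx": 0,"ry": 0,"rz": 0},{"x": -0.05,"y": 0.9,"z": 0,"rx": 0,"ry": 0,"rz": 0},{"x": -0.05,"y": 0.9,"z": 0,"rx": 0,"ry": 0,"rz": 0},{"x": -0.05,"y": 0.9,"z": 0,"rx": 0,"ry": 0,"rz": 0},{"x": -0.05,"y": 0.9,"z": 0,"rx": 0,"ry": 0,"rz": 0},{"x": -0.05,"y": 0.9,"z": 0,"rx": 0,"ry": 0,"rz": 0},{"x": -0.05,"y": 0.9,"z": 0,"rx": 0,"ry": 0,"rz": 0},{"x": -0.05,"y": 0.9,"z": 0,"rx": 0,"ry": 0,"rz": 0},{"x": -0.05,"y": 0.9,"z": 0,"rx": 0,"ry": 0,"rz": 0},{"x": -0.05,"y": 0.5,"z": 0,"rx": 0,"ry": 0,"rz": 0},{"x": 0,"y": 0,"z": 0,"rx": 0,"ry": 0,"rz": 0}])

```text
time_s: 13.75
position: [0.3971, 0.108, 0.1503]
orientation: [[-0.988, -0.153, -0.018], [-0.153, 0.988, 0.009], [0.016, 0.012, -1.0]]
force: [0.0, -0.3, -0.6]
opening: 0.0251
```

```bash
python3 -c "
from h import *
goal((.391,.202,.14),189.8)"
```

```text
t 13.75 pos [0.3971 0.108  0.1503] F [ 0.  -0.3 -0.6] open 0.0251
turn/5deg [ 0.14 -0.18 -0.2 ] shift now axes [-0.34  3.75  0.45] after turn [-0.4   3.75  0.41]
```

Call:
send_rows(steps=[{"x": 0,"y": 0.8,"z": 0,"rx": 0.15,"ry": -0.2,"rz": -0.2},{"x": -0.1,"y": 0.8,"z": 0,"rx": 0,"ry": 0,"rz": 0},{"x": -0.1,"y": 0.8,"z": 0,"rx": 0,"ry": 0,"rz": 0},{"x": 0,"y": 0.8,"z": 0,"rx": 0,"ry": 0,"rz": 0},{"x": 0,"y": 0.4,"z": 0,"rx": 0,"ry": 0,"rz": 0},{"x": 0,"y": 0,"z": 0,"rx": 0,"ry": 0,"rz": 0}])

```text
time_s: 14.35
position: [0.3845, 0.1989, 0.1498]
orientation: [[-0.986, -0.166, 0.0], [-0.166, 0.986, -0.002], [0.0, -0.002, -1.0]]
force: [0.1, 0.5, -2.6]
opening: 0.0253
```

```bash
python3 -c "
from h import *
goal((.391,.202,.05),189.8)"
```

```text
t 14.35 pos [0.3845 0.1989 0.1498] F [ 0.1  0.5 -2.6] open 0.0253
turn/5deg [-0.02 -0.   -0.04] shift now axes [-0.28  0.08  3.99] after turn [-0.28  0.08  3.99]
```

Call:
send_rows(steps=[{"x": 0,"y": 0.1,"z": 1,"rx": 0,"ry": 0,"rz": 0},{"x": 0,"y": 0,"z": 1,"rx": 0,"ry": 0,"rz": 0},{"x": 0,"y": 0,"z": 1,"rx": 0,"ry": 0,"rz": 0},{"x": 0,"y": 0,"z": 1,"rx": 0,"ry": 0,"rz": 0},{"x": 0,"y": 0,"z": 0.2,"rx": 0,"ry": 0,"rz": 0},{"x": 0,"y": 0,"z": 0,"rx": 0,"ry": 0,"rz": 0}])

```text
time_s: 14.95
position: [0.386, 0.197, 0.0428]
orientation: [[-0.987, -0.163, 0.004], [-0.163, 0.987, -0.002], [-0.003, -0.003, -1.0]]
force: [0.4, -0.5, -0.9]
opening: 0.0253
```

```bash
python3 -c "
from h import *
goal((.460,.2143,.05),189.8)
for n in('scene','top'): cv2.imwrite(f'pics/{n}7.png',bot.camera(n))
s=cv2.imread('pics/scene7.png');t=cv2.imread('pics/top7.png')
cv2.imwrite('pics/c7.png',np.hstack([cv2.resize(s[165:275,275:375],None,fx=4,fy=4,interpolation=cv2.INTER_CUBIC),cv2.resize(t[160:270,180:280],None,fx=4,fy=4,interpolation=cv2.INTER_CUBIC)]))
"
```

```text
t 14.95 pos [0.386  0.197  0.0428] F [ 0.4 -0.5 -0.9] open 0.0253
turn/5deg [-0.03  0.04 -0.09] shift now axes [-3.03  0.2  -0.28] after turn [-3.03  0.18 -0.29]
```

View pics/c7.png

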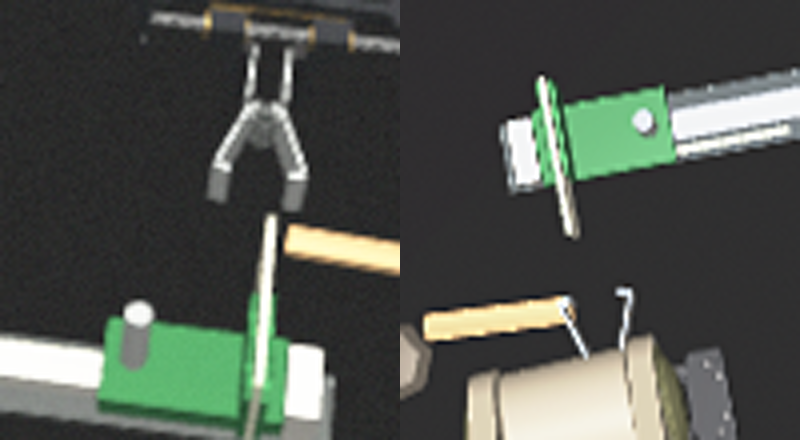

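```bash
python3 -c "
from h import *
S=lambda x,y:((x+.5)/4+275-.5,(y+.5)/4+165-.5)
T=lambda x,y:((x-400+.5)/4+180-.5,(y+.5)/4+160-.5)
o=bot.get_obs();p=o['position']
a=np.radians(9.8);X=np.array([np.cos(a),np.sin(a)]);Y=np.array([-X[1],X[0]])
def rel(l,q): d=q[:2]-p[:2];print(l,q,'along',(d@X).round(4),'across',(d@Y).round(4))
rel('tipL S',at('scene',*S(219,172),.071));rel('tipR S',at('scene',*S(297,179),.071));rel('hinge S',at('scene',*S(265,108),.071))
rel('tipL T',at('top',*T(566,302),.071));rel('tipR T',at('top',*T(626,291),.071))
rel('edge T',at('top',*T(575,236),.09));rel('edge S',at('scene',*S(273,214),.09));rel('post',at('scene',*S(139,311),.08));rel('postT',at('top',*T(644,120),.08))
"
```

```text
tipL S [0.4881 0.1872 0.071 ] along 0.0984 across -0.0274
tipR S [0.4784 0.2334 0.071 ] along 0.0967 across 0.0198
hinge S [0.4277 0.202  0.071 ] along 0.0414 across -0.0025
tipL T [0.4749 0.232  0.071 ] along 0.0931 across 0.019
tipR T [0.4822 0.186  0.071 ] along 0.0924 across -0.0275
edge T [0.524  0.2221 0.09  ] along 0.1398 across 0.0009
edge S [0.5258 0.227  0.09  ] along 0.1424 across 0.0054
post [0.6114 0.1698 0.08  ] along 0.217 across -0.0655
postT [0.6127 0.1693 0.08  ] along 0.2182 across -0.0662
```

The tips are centred about 7 mm to the −y side of the card edge, in both views, with a slight yaw. I'll correct yaw, side and height before going in.

Call:
send_rows(steps=[{"x": 0,"y": 0.1,"z": -0.2,"rx": 0,"ry": 0,"rz": -0.4},{"x": 0,"y": 0.1,"z": -0.2,"rx": 0,"ry": 0,"rz": 0},{"x": 0,"y": 0,"z": 0,"rx": 0,"ry": 0,"rz": 0}])

```text
time_s: 15.35
position: [0.3866, 0.2028, 0.0569]
orientation: [[-0.98, -0.2, 0.01], [-0.2, 0.98, -0.001], [-0.01, -0.003, -1.0]]
force: [-0.4, 0.0, -0.7]
opening: 0.0252
```

```bash
python3 -c "
from h import *
goal((.460,.2143,.053),191.3)
for n in('scene','top'): cv2.imwrite(f'pics/{n}8.png',bot.camera(n))
s=cv2.imread('pics/scene8.png');t=cv2.imread('pics/top8.png')
k=7
cv2.imwrite('pics/c8.png',np.hstack([cv2.resize(s[165:245,315:365],None,fx=k,fy=k,interpolation=cv2.INTER_CUBIC),cv2.resize(t[175:255,205:255],None,fx=k,fy=k,interpolation=cv2.INTER_CUBIC)]))
"
```

```text
t 15.35 pos [0.3866 0.2028 0.0569] F [-0.4  0.  -0.7] open 0.0252
turn/5deg [-0.03  0.11  0.05] shift now axes [-2.97 -0.14  0.19] after turn [-2.97 -0.12  0.16]
```

View pics/c8.png

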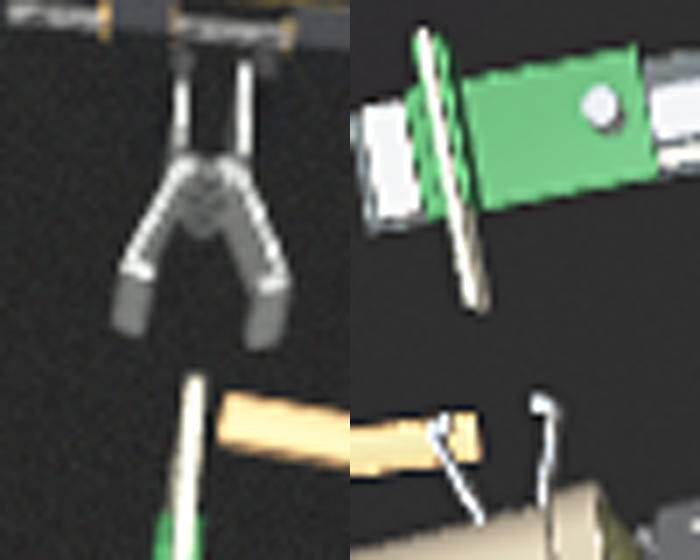

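```bash
python3 -c "
from h import *
S=lambda x,y:((x+.5)/7+315-.5,(y+.5)/7+165-.5)
T=lambda x,y:((x-350+.5)/7+205-.5,(y+.5)/7+175-.5)
o=bot.get_obs();p=o['position'];z=p[2]+.0283
a=np.radians(9.8);X=np.array([np.cos(a),np.sin(a)]);Y=np.array([-X[1],X[0]])
def rel(l,q): d=q[:2]-p[:2];print(l,q,'along',(d@X).round(4),'across',(d@Y).round(4))
rel('tip-y S',at('scene',*S(125,272),z));rel('tip+y S',at('scene',*S(287,285),z))
rel('tip+y T',at('top',*T(434,425),z));rel('tip-y T',at('top',*T(550,402),z))
rel('edge T',at('top',*T(480,300),.09));rel('edge S',at('scene',*S(197,375),.09))
rel('rear T',at('top',*T(423,32),.09));
print('tri tips',tri(T(434,425),S(287,285)),tri(T(550,402),S(125,272)),tri(T(480,300),S(197,375)),z)
"
```

```text
tip-y S [0.4844 0.1925 0.0845] along 0.0949 across -0.0266
tip+y S [0.4724 0.2467 0.0845] along 0.0923 across 0.0288
tip+y T [0.4743 0.2441 0.0845] along 0.0937 across 0.026
tip-y T [0.483  0.1937 0.0845] along 0.0937 across -0.0252
edge T [0.5276 0.2228 0.09  ] along 0.1426 across -0.0041
edge S [0.5259 0.2266 0.09  ] along 0.1416 across -0.0001
rear T [0.6456 0.2461 0.09  ] along 0.2629 across -0.0012
tri tips [0.474  0.2454 0.0858] [0.4832 0.1931 0.0834] [0.5272 0.2247 0.0908] 0.08454443375222193
```

Call:
send_rows(steps=[{"x": 0,"y": -0.1,"z": 0.2,"rx": 0,"ry": 0.1,"rz": 0.2},{"x": -0.4,"y": 0,"z": 0,"rx": 0,"ry": 0,"rz": 0},{"x": -0.4,"y": 0,"z": 0,"rx": 0,"ry": 0,"rz": 0},{"x": -0.4,"y": 0,"z": 0,"rx": 0,"ry": 0,"rz": 0},{"x": -0.2,"y": 0,"z": 0,"rx": 0,"ry": 0,"rz": 0},{"x": 0,"y": 0,"z": 0,"rx": 0,"ry": 0,"rz": 0}])

```text
time_s: 16.05
position: [0.4253, 0.2068, 0.0504]
orientation: [[-0.983, -0.181, 0.0], [-0.181, 0.983, -0.003], [0.0, -0.003, -1.0]]
force: [-0.1, -0.1, -1.5]
opening: 0.0252
```

```bash
cat > look.py <<'E'
import sys
from h import *
i=sys.argv[1]
goal((.460,.2133,.050),190.6)
p=bot.get_obs()['position']
a=np.radians(9.8);X=np.array([np.cos(a),np.sin(a)]);Y=np.array([-X[1],X[0]])
d=np.array([.5262,.2250])-p[:2];print('edge rel tcp along',(d@X).round(4),'across',(d@Y).round(4))
for n in('scene','top'): cv2.imwrite(f'pics/{n}{i}.png',bot.camera(n))
s=cv2.imread(f'pics/scene{i}.png');t=cv2.imread(f'pics/top{i}.png')
k=7
cv2.imwrite(f'pics/c{i}.png',np.hstack([cv2.resize(s[165:245,310:365],None,fx=k,fy=k,interpolation=cv2.INTER_CUBIC),cv2.resize(t[175:255,205:255],None,fx=k,fy=k,interpolation=cv2.INTER_CUBIC)]))
E
python3 look.py 9
```

```text
t 16.05 pos [0.4253 0.2068 0.0504] F [-0.1 -0.1 -1.5] open 0.0252
turn/5deg [-0.03 -0.   -0.03] shift now axes [-1.41  0.    0.02] after turn [-1.41 -0.    0.02]
edge rel tcp along 0.1026 across 0.0007
```

View pics/c9.png

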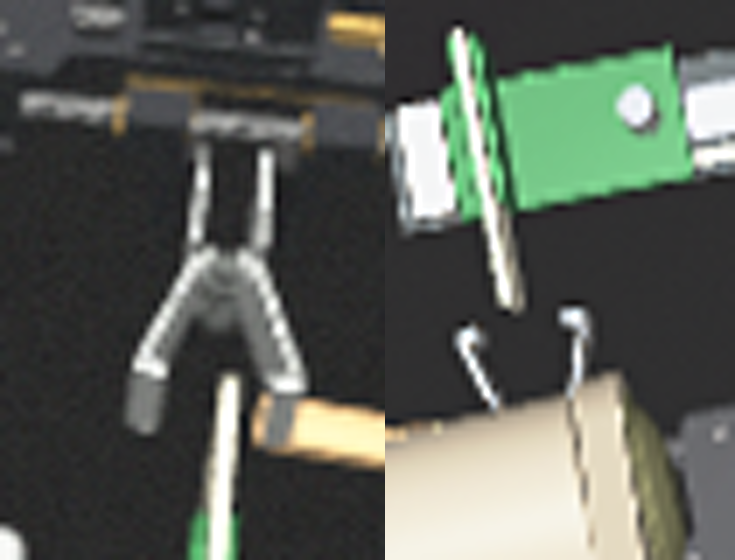

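```bash
python3 -c "
from h import *
S=lambda x,y:((x+.5)/7+310-.5,(y+.5)/7+165-.5)
T=lambda x,y:((x-385+.5)/7+205-.5,(y+.5)/7+175-.5)
o=bot.get_obs();p=o['position'];z=p[2]+.0283
a=np.radians(9.8);X=np.array([np.cos(a),np.sin(a)]);Y=np.array([-X[1],X[0]])
def rel(l,q): d=q[:2]-p[:2];print(l,q,'along',(d@X).round(4),'across',(d@Y).round(4))
rel('tip-y S',at('scene',*S(138,372),z));rel('tip+y S',at('scene',*S(303,387),z))
rel('tip+y T',at('top',*T(460,334),z));rel('tip-y T',at('top',*T(583,312),z))
rel('edge T',at('top',*T(512,300),.09));rel('edge S',at('scene',*S(230,374),.09))
"
```

```text
tip-y S [0.5253 0.1954 0.0787] along 0.0976 across -0.0283
tip+y S [0.514  0.2498 0.0787] along 0.0957 across 0.0272
tip+y T [0.5143 0.2483 0.0787] along 0.0957 across 0.0257
tip-y T [0.5225 0.1946 0.0787] along 0.0947 across -0.0286
edge T [0.5277 0.2241 0.09  ] along 0.1048 across -0.0005
edge S [0.5257 0.2259 0.09  ] along 0.1032 across 0.0017
```

Call:
send_rows(steps=[{"x": -0.4,"y": 0.05,"z": 0,"rx": 0,"ry": 0,"rz": 0},{"x": -0.4,"y": 0,"z": 0,"rx": 0,"ry": 0,"rz": 0},{"x": -0.4,"y": 0,"z": 0,"rx": 0,"ry": 0,"rz": 0},{"x": -0.2,"y": 0,"z": 0,"rx": 0,"ry": 0,"rz": 0},{"x": 0,"y": 0,"z": 0,"rx": 0,"ry": 0,"rz": 0},{"x": 0,"y": 0,"z": 0,"rx": 0,"ry": 0,"rz": 0}])

```text
time_s: 16.75
position: [0.4614, 0.215, 0.0503]
orientation: [[-0.983, -0.181, -0.001], [-0.181, 0.983, -0.003], [0.001, -0.003, -1.0]]
force: [0.2, -1.4, -0.7]
opening: 0.0252
```

```bash
python3 look.py 10
```

```text
t 16.75 pos [0.4614 0.215  0.0503] F [ 0.2 -1.4 -0.7] open 0.0252
turn/5deg [-0.03 -0.02 -0.03] shift now axes [ 0.07 -0.06  0.01] after turn [ 0.07 -0.06  0.01]
edge rel tcp along 0.0656 across -0.0012
```

View pics/c10.png

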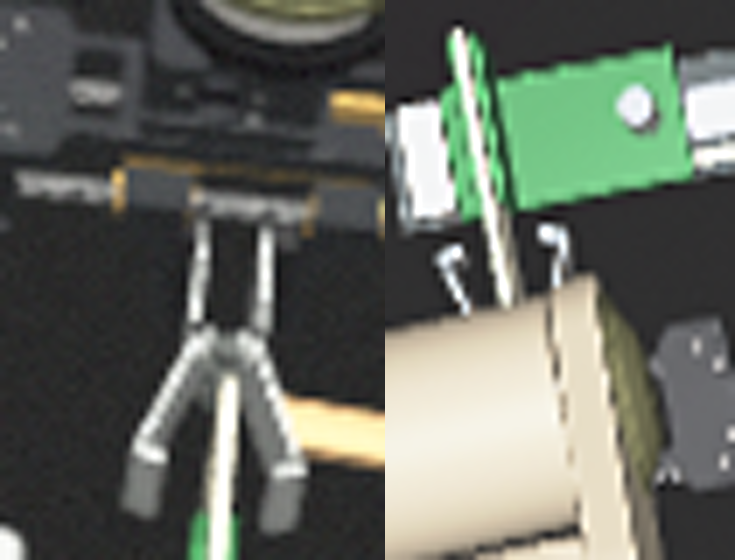

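```bash
python3 -c "
from h import *
S=lambda x,y:((x+.5)/7+310-.5,(y+.5)/7+165-.5)
T=lambda x,y:((x-385+.5)/7+205-.5,(y+.5)/7+175-.5)
p=bot.get_obs()['position'];z=p[2]+.0283
a=np.radians(9.8);X=np.array([np.cos(a),np.sin(a)]);Y=np.array([-X[1],X[0]])
def rel(l,q): d=q[:2]-p[:2];print(l,'along',(d@X).round(4),'across',(d@Y).round(4))
rel('tip-y S',at('scene',*S(136,456),z));rel('tip+y S',at('scene',*S(304,470),z));rel('edge S',at('scene',*S(229,374),.09))
rel('tip+y T',at('top',*T(438,253),z));rel('tip-y T',at('top',*T(563,231),z))
rel('card at lips T',at('top',*T(501,245),.09))
print(bot.get_obs()['qd'].round(3))
im=bot.camera('scene');cv2.imwrite('pics/final.png',im)
"
```

```text
tip-y S along 0.096 across -0.0284
tip+y S along 0.0934 across 0.027
edge S along 0.0655 across -0.0005
tip+y T along 0.0948 across 0.0268
tip-y T along 0.0936 across -0.0285
card at lips T along 0.0915 across -0.002
[ 0.001 -0.002  0.004  0.     0.001 -0.   ]
```

View pics/final.png

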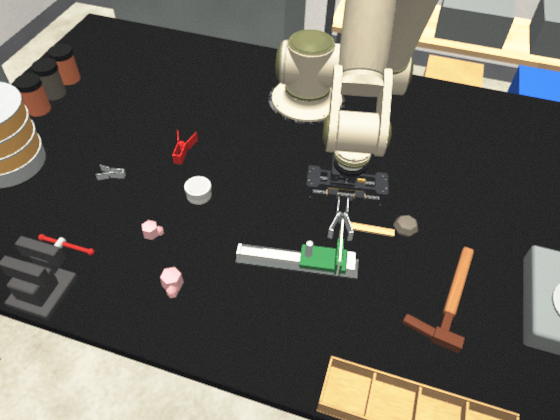

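The card sits between the jaws and is centred to about 1 mm. Its edge is about 29 mm inside the tips, the arm is still, and the bystanders have not moved, so I'm handing in.

```bash
python3 -c "
from rig import bot
print(bot.job_done());o=bot.get_obs();print(o['time_s'],o['force'],o['opening'])"
```

```text
the job is handed in; nothing more can be done
None
the job is handed in; nothing more can be done
```

I slid the carriage to the end stop by pushing on its post, then picked up the larger grey clip and squeezed it open. The open jaws are around the card's free front edge, and I handed the job in at about 17 s.

**Carriage:** it reached the stop with about 38 N of contact force. In later pictures the green block still touches the stop.

**Clip:** I gripped it by the levers at 25 N. The gripper opening read 25 mm, which matches the levers' hard stop at 26 mm.

**Final checks:**
- **Centring:** the middle of the jaw tips is within about 1 mm of the card.
- **Depth:** the edge lies about 29 mm inside the tips.
- **Height:** the clip's centre is at about 62 mm, worked out from the tool height rather than measured again at the end.
- **Contact:** the arm was still, with only about 1.5 N on the wrist, so there was no sign of the clip touching the card.
- **Other things on the bench:** they looked unmoved in the last picture.

**Disagreements:** the two cameras differed by 2–4 mm on the card edge and by about 2° on the clip's yaw, so I used values in between. No force or opening could be read after the hand-in.

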